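Lid the food tubs for the fridge

TASK

The four food tubs are filled and ready for the fridge: put on each tub the wooden lid that fits it, turned so that its plug goes in and the lid sits flat on the rim all round. Set the lids on, don't drop them, and leave the tubs, the salt shaker and the spice jar standing where they are.

Things in the scene. Friction and masses are not known exactly. Their poses are not given: they have to be found in the camera images.
- tub_large_round: open grey-green stoneware tub, round, 112 mm across outside, 98 mm high, walls 5 mm thick, 1 kg, loose on the worktop; an onion inside clear of the lid. Origin: centre of its underside; z up; rim at z = 98 mm.
- lid_large_round: loose wooden lid, 0.1 kg, round, 112 mm across. From below: tapered plug 10 mm deep that enters its tub (play 7.5 mm a side, 3 mm once home); 9 mm plate; central round knob 26 mm wide, 30 mm high. Origin: centre of the plug's underside; z up; plate top z = 19, knob top z = 49 mm. Home: origin 88 mm above the tub's; any yaw fits.
- tub_small_round: open grey-green stoneware tub, round, 82 mm across outside, 98 mm high, walls 5 mm thick, 1 kg, loose on the worktop; a small orange inside clear of the lid. Origin: centre of its underside; z up; rim at z = 98 mm.
- lid_small_round: loose wooden lid, 0.1 kg, round, 82 mm across. From below: tapered plug 10 mm deep that enters its tub (play 7.5 mm a side, 3 mm once home); 9 mm plate; central round knob 26 mm wide, 30 mm high. Origin: centre of the plug's underside; z up; plate top z = 19, knob top z = 49 mm. Home: origin 88 mm above the tub's; any yaw fits.
- tub_square: open grey-green stoneware tub, square with rounded corners, 88 x 88 mm along x and y outside, 98 mm high, walls 5 mm thick, 1 kg, loose on the worktop; a tomato inside clear of the lid. Origin: centre of its underside; z up; rim at z = 98 mm.
- lid_square: loose wooden lid, 0.1 kg, square with rounded corners, 88 x 88 mm along x and y. From below: tapered plug 10 mm deep that enters its tub (play 7.5 mm a side, 3 mm once home); 9 mm plate; central round knob 26 mm wide, 30 mm high. Origin: centre of the plug's underside; z up; plate top z = 19, knob top z = 49 mm. Home: origin 88 mm above the tub's; any quarter turn fits.
- tub_oblong: open grey-green stoneware tub, oblong with rounded corners, 128 mm (x) by 86 mm (y) outside, 98 mm high, walls 5 mm thick, 1 kg, loose on the worktop; two lemons inside clear of the lid. Origin: centre of its underside; z up; rim at z = 98 mm.
- lid_oblong: loose wooden lid, 0.1 kg, oblong with rounded corners, 128 mm (x) by 86 mm (y). From below: tapered plug 10 mm deep that enters its tub (play 7.5 mm a side, 3 mm once home); 9 mm plate; central round knob 26 mm wide, 30 mm high. Origin: centre of the plug's underside; z up; plate top z = 19, knob top z = 49 mm. Home: origin 88 mm above the tub's; x along the tub's x, either way round.
- shaker: bystander: clear salt shaker with a grey top, 44 mm in diameter, 90 mm high, standing loose between lids and tubs on the robot's left. Origin: centre of its underside.
- spice_jar: bystander: glass spice jar with a black cap, 41 mm in diameter, 105 mm high, standing loose beside lids and tubs on the robot's right. Origin: centre of its underside.
Not all that is in view belongs to the job. What is shaped like the lid_small_round but green or pink is not meant.

How it is judged (in metres and radians):
At the end, for the whole second after the job is handed in: All four lids are home on their own tubs: each lid's centre within 8 mm of its tub's axis, its plate on the rim (origin 85 to 90.5 mm above the tub's origin), parallel to the rim within 0.03 rad and level within 0.06 rad, lids and tubs at rest (horizontal distance between lid_large_round and tub_large_round below 0.008 m and z of lid_large_round in the frame of tub_large_round between 0.085 and 0.0905 m and angle between the z axis of lid_large_round and the z axis of tub_large_round, either way round below 0.03 rad and angle between each of lid_large_round, lid_small_round, lid_square, lid_oblong's own z axis and vertical below 0.06 rad and linear speed of each of lid_large_round, tub_large_round, lid_small_round, tub_small_round, lid_square, tub_square, lid_oblong, tub_oblong below 0.01 m/s and horizontal distance between lid_small_round and tub_small_round below 0.008 m and z of lid_small_round in the frame of tub_small_round between 0.085 and 0.0905 m and angle between the z axis of lid_small_round and the z axis of tub_small_round, either way round below 0.03 rad and horizontal distance between lid_square and tub_square below 0.008 m and z of lid_square in the frame of tub_square between 0.085 and 0.0905 m and angle between the z axis of lid_square and the z axis of tub_square, either way round below 0.03 rad and horizontal distance between lid_oblong and tub_oblong below 0.008 m and z of lid_oblong in the frame of tub_oblong between 0.085 and 0.0905 m and angle between the z axis of lid_oblong and the z axis of tub_oblong, either way round below 0.03 rad); the robot touches nothing.
It fails at once if the shaker is moved more than 25 mm or knocked over (distance of shaker from where it was at the start of the episode above 0.025 m or angle between shaker's own z axis and vertical above 0.3 rad).
It fails at once if the spice jar is moved more than 25 mm or knocked over (distance of spice_jar from where it was at the start of the episode above 0.025 m or angle between spice_jar's own z axis and vertical above 0.3 rad).
It fails at once if a lid is dropped (falls faster than 0.8 m/s with no finger on it) ((linear speed of lid_large_round above 0.8 m/s and contact force between the fingers and lid_large_round below 0.05 N) or (linear speed of lid_small_round above 0.8 m/s and contact force between the fingers and lid_small_round below 0.05 N) or (linear speed of lid_square above 0.8 m/s and contact force between the fingers and lid_square below 0.05 N) or (linear speed of lid_oblong above 0.8 m/s and contact force between the fingers and lid_oblong below 0.05 N)).
It fails at once if a tub is pushed more than 40 mm from where it stood, or tipped more than 0.25 rad ((distance of tub_large_round from where it was at the start of the episode above 0.04 m or angle between tub_large_round's own z axis and vertical above 0.25 rad) or (distance of tub_small_round from where it was at the start of the episode above 0.04 m or angle between tub_small_round's own z axis and vertical above 0.25 rad) or (distance of tub_square from where it was at the start of the episode above 0.04 m or angle between tub_square's own z axis and vertical above 0.25 rad) or (distance of tub_oblong from where it was at the start of the episode above 0.04 m or angle between tub_oblong's own z axis and vertical above 0.25 rad)).
It also fails if it takes over 112 s, if anything falls off the work surface, if the arm or the gripper's body presses on something with over 40 N, if the wrist force passes 120 N, or if a joint passes its speed limit or range.

ROBOT

A 7-joint arm with a two-finger parallel gripper is mounted at the origin on a cart in front of the work surface, level with it; the furniture and walls round the work are solid. World frame = base frame: x ahead of the robot, y to its left, z up, the work surface at z = 0. Lengths are in mm, angles in rad, forces in N, time in s.
With the tool pointing down it reaches from about 425 to 825 mm from the base axis. Payload 3.6 kg.
Tool frame: the origin (TCP) lies at the very end of the fingers, on their centre line; the grasp point (between the pads) lies 19 mm behind it; z points along the fingers, y is the line along which they close (so a half turn about z gives the same grasp; the last joint's range is limited). The gripper opens to 85 mm and grips with 20 to 120 N. Pads are 22 mm wide; open, the fingers measure 114 mm over their backs; the gripper's body (76 mm by 85 mm) begins 54 mm behind the grasp point. The pads swing forward as they close: fully open they stand 13 mm farther back than shut.
Start: joints at [1.169, 0.615, -0.013, 1.423, 0.008, 1.103, -0.04], TCP at [238.57, -604.603, 196.097] pointing down, gripper open.
Joint ranges: [-3.12, 3.12], [-0.3, 2.06], [-1.34, 1.32], [0.26, 2.42], [-1.36, 4.5], [0.01, 1.98], [-2.84, 2.84]. Speed limits (rad/s): [2.79, 2.79, 3.14, 3.14, 3.14, 3.14, 3.14].

INTERFACE

Orientations are given as a rotation vector (axis times angle).
In Python, from rig import bot, cams gives the robot as it stands. The module is installed in compiled form; this text tells all that it offers.
- The arm moves only by the tool carry_out, never from a script. Its argument "moves" is a list of rows, each a list of 3 entries, a list of its own where there are three numbers: the opening, from 0 (shut) to 1 (fully open), then the shift along the world's x, y, z in units of 30 mm (1.0 is 30 mm), then the turn about the world's z in units of 6 degrees (1.0 is 6 degrees). A call has 1 to 8 rows; each row shifts and turns the commanded pose from where the row before left it; what a row does not reach is not made up. A row lasts 1/12 s, in which the tool goes at most 41.7 mm and 7.16 degrees, less where a joint would pass 70% of its speed; a pose out of reach is approached as far as the arm can. A call is refused whole if a number of a shift passes 1 or a number of a turn 1, either way. A call with a gripper value outside its range is refused whole. The fingers move at their own pace and stop on an object; the grip force is fixed at half the most. Time passes only in rows, so rows that do not move let the fingers close. It gives the time, the measured TCP pose, the force, the opening and the grip force at its end, in the units of the state.
- bot.state(): the state, without advancing time (a new reading comes with each control period).
- cams.grab_frame(name): name is "scene" or "top" or "wrist"; returns a dict with "image" (420x560x3 uint8, red, green, blue), "intrinsics" (3x3 intrinsics, pixels), "D" ([k1, k2, p1, p2, k3] as OpenCV has them; the pictures are not rectified), "rvec" (rotation vector, rad) and "tvec" (3), from world to camera coordinates, as OpenCV has them. Camera axes: x right, y down, z forward; pixel columns grow to the right and rows downward; lengths in mm; the calibration is good to about 2 mm. A picture is of the moment at which its call begins. There is no depth.
- bot.finish_job(): hands the job in; it is judged then, once.
The state is a dict: "clock": time; "joint_pos": joint angles; "joint_vel": joint speeds; "joint_torque": joint torques, N m; "ee_pos": TCP position; "eef_rot": TCP orientation; "contact_force": force on the tool from outside, world axes, zero at the start; "wrist_torque": the same for the moment, N m; "finger_gap": opening from 0.0 (shut) to 1.0 (fully open); "gripper_force": force on a finger pad.
Only numpy, scipy, OpenCV 4.12 (cv2) and the standard library are available. Lean on these libraries where they do the work, as an engineer would, in place of code of your own. Each camera call takes 0.05 s, during which the arm holds its last target. There are 200 camera calls.

## Working session

There is one attempt and no reset: what is moved stays moved. The work goes in short steps, Python scripts to look and compute and a tool call to move; the robot and the scene stay as the last step left them, time stands still between calls to the robot, and variables do not carry over. Pictures are saved under pics/ and viewed, at most 14 in all, crops included, and the job is handed in when it is done.

Besides the shell and the picture viewer there is one more tool, called after ">>>" by a JSON object that holds its "api" and its "payload", one argument or row to a line. carry_out: Moves the arm, as the interface text tells. Its arguments: {"type":"object","properties":{"moves":{"type":"array","items":{"type":"array"}}},"required":["moves"]}

```bash
mkdir -p pics
cat > h.py <<'E'
import cv2,numpy as np
from rig import bot,cams
def grab(n,f):
    d=cams.grab_frame(n); cv2.imwrite('pics/'+f+'.png',d['image'][:,:,::-1]); np.savez('pics/'+f+'.npz',**{k:np.array(v,float) for k,v in d.items() if k!='image'}); return d
def w(f,uv,z):
    d=np.load('pics/'+f+'.npz');R,_=cv2.Rodrigues(d['rvec'].reshape(3));t=d['tvec'].reshape(3)
    uv=np.array(uv,float).reshape(-1,1,2); r=cv2.undistortPoints(uv,d['intrinsics'],d['D']).reshape(-1,2)
    r=np.c_[r,np.ones(len(r))]@R; c=-R.T@t
    return c+r*((z-c[2])/r[:,2])[:,None]
def px(f,P):
    d=np.load('pics/'+f+'.npz');return cv2.projectPoints(np.array(P,float).reshape(-1,1,3),d['rvec'],d['tvec'],d['intrinsics'],d['D'])[0].reshape(-1,2)
E
python3 - <<'E'
from h import *
for n in ['top','scene']:
    d=grab(n,n+'0'); print(n,cv2.Rodrigues(np.array(d['rvec'],float))[0].T@-np.array(d['tvec'],float).reshape(3))
    cv2.imwrite(f'pics/{n}0b.png',cv2.resize(cv2.imread(f'pics/{n}0.png'),(800,600)))
s=bot.state();print(s['clock'],s['ee_pos'],s['eef_rot'],s['finger_gap'])
E
```

```text
top [ 314.53839656   14.45508303 1194.10037674]
scene [ 56.28670931 554.06682857 773.189299  ]
0.1 [ 238.29943109 -603.88777012  195.04144967] [-3.08400757e+00 -5.86465104e-01  6.28509758e-04] 0.9975359654312491
```

View pics/top0b.png

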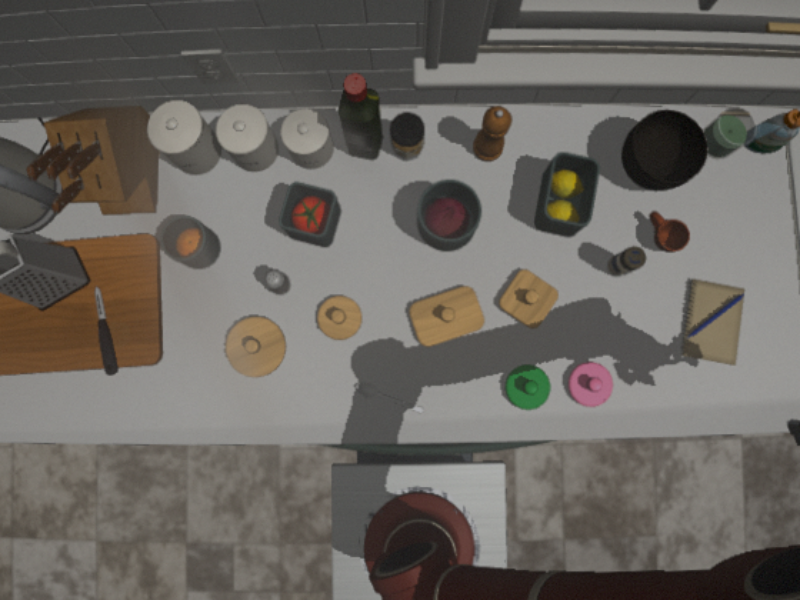

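View pics/scene0b.png

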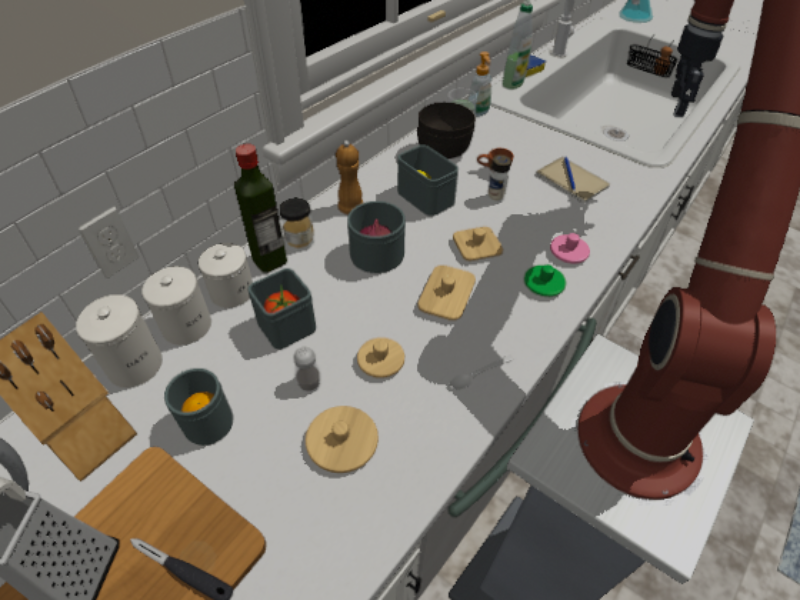

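The top view (800x600 scale) shows these wooden lids:
- large round at (255,346)
- small round at (339,317)
- oblong at (447,316)
- square at (529,298)

Things that could be mistaken for lid_small_round are the wooden disc at (339,317), the green one at (528,387), the pink one at (591,384) and the larger wooden disc at (255,346). By the description I choose the small wooden one at (339,317).

The tubs are small round (190,241), square (311,214), large round (449,215) and oblong (567,194). The shaker is at (276,281) and the jar at (628,261).

Next I refine these by fitting the model edges to the images.

```bash
cat >> h.py <<'E'
def outline(shape,a,b,x,y,yaw,z,n=24):
    if shape=='r':
        t=np.linspace(0,2*np.pi,72,endpoint=False);P=np.c_[a/2*np.cos(t),b/2*np.sin(t)]
    else:
        s=np.linspace(-.33,.33,n);o=np.ones(n)*.5
        P=np.r_[np.c_[s,o],np.c_[o,s],np.c_[s,-o],np.c_[-o,s]]*[a,b]
    c,s_=np.cos(yaw),np.sin(yaw);P=P@np.array([[c,s_],[-s_,c]])+[x,y]
    return np.c_[P,np.full(len(P),z)]
D={'large_round':('r',112,112),'small_round':('r',82,82),'square':('s',88,88),'oblong':('s',128,86)}
def outs(kind,name,p,base=0):
    s,a,b=D[name]
    if kind=='tub': return [outline(s,a,b,*p,98),outline(s,a-10,b-10,*p,98)]
    return [outline(s,a,b,*p,base+19),outline('r',26,26,*p,base+49)]
def grads(f):
    im=cv2.GaussianBlur(cv2.imread(f'pics/{f}.png'),(0,0),1).astype(np.float32)
    return np.sqrt(sum(cv2.Sobel(im,cv2.CV_32F,i,1-i)**2 for i in (0,1))).max(2)**.5
def fit(kind,name,p0,fs,G,base=0,r=14):
    from scipy.optimize import differential_evolution as de
    def cost(p):
        c=0
        for f in fs:
            for O in outs(kind,name,p,base):
                q=px(f,O).astype(np.float32);c-=cv2.remap(G[f],q[:,:1],q[:,1:],1).mean()
        return c
    yr=(0,.001) if D[name][0]=='r' else (p0[2]-.4,p0[2]+.4)
    R=de(cost,[(p0[0]-r,p0[0]+r),(p0[1]-r,p0[1]+r),yr],seed=1,maxiter=60,tol=1e-6,popsize=10);return R.x,R.fun
E
python3 - <<'E'
from h import *
I={('lid','large_round'):(255,346,0),('lid','small_round'):(339,317,0),('lid','oblong'):(447,316,-1.35),('lid','square'):(529,298,-.5),
('tub','small_round'):(190,241,0),('tub','square'):(311,214,-.2),('tub','large_round'):(449,215,0),('tub','oblong'):(567,194,-.15)}
# yaw guess: image right=-y, up=+x ; oblong lid long axis, tub long axis near world x
G={f:grads(f) for f in ['top0','scene0']}; F={}
for (k,n),(u,v,yaw) in I.items():
    z=98 if k=='tub' else 19
    p=w('top0',(u*.7,v*.7),z)[0]
    for fs in (['top0'],['scene0'],['top0','scene0']):
        q,c=fit(k,n,(p[0],p[1],yaw),fs,G,r=14 if k=='lid' else 22);print(k,n,fs,q.round(2),round(c/len(fs),2))
    F[(k,n)]=q
print('shaker',w('top0',(276*.7,276*.7),85),'jar',w('top0',(632*.7,258*.7),100))
import pickle;pickle.dump(F,open('F.pkl','wb'))
for f,nm in(('top0','ovT'),('scene0','ovS')):
    im=cv2.resize(cv2.imread(f'pics/{f}.png'),None,fx=4,fy=4,interpolation=cv2.INTER_CUBIC)
    for (k,n),q in F.items():
        for O in outs(k,n,q):
            for a in px(f,O): cv2.circle(im,tuple(int(t) for t in (a+.5)*4),1,(0,0,255),-1)
    if f=='top0': cv2.imwrite('pics/ovTL.png',im[500:1100,420:1220]);cv2.imwrite('pics/ovTR.png',im[390:990,1080:1880])
E
```

```text
lid large_round ['top0'] [373.68 295.48   0.  ] -18.47
lid large_round ['scene0'] [366.37 293.68   0.  ] -21.26
lid large_round ['top0', 'scene0'] [366.43 294.4    0.  ] -19.37
lid small_round ['top0'] [423.52 143.93   0.  ] -19.42
lid small_round ['scene0'] [417.6 136.8   0. ] -23.02
lid small_round ['top0', 'scene0'] [418.37 136.95   0.  ] -21.2
lid oblong ['top0'] [417.54 -55.4   -1.27] -19.12
lid oblong ['scene0'] [417.95 -57.82  -1.28] -21.28
lid oblong ['top0', 'scene0'] [418.07 -58.03  -1.28] -20.15
lid square ['top0'] [ 448.66 -209.39   -0.59] -19.4
lid square ['scene0'] [ 447.72 -211.63   -0.59] -25.01
lid square ['top0', 'scene0'] [ 448.53 -209.88   -0.58] -22.07
tub small_round ['top0'] [539.95 378.     0.  ] -20.1
tub small_round ['scene0'] [555.63 405.95   0.  ] -27.77
tub small_round ['top0', 'scene0'] [556.76 406.35   0.  ] -20.72
tub square ['top0'] [ 5.8284e+02  1.7365e+02 -2.6000e-01] -21.19
tub square ['scene0'] [ 6.0036e+02  1.8548e+02 -2.8000e-01] -25.38
tub square ['top0', 'scene0'] [ 6.0527e+02  1.8485e+02 -2.2000e-01] -21.04
tub large_round ['top0'] [598.73 -63.13   0.  ] -19.31
tub large_round ['scene0'] [596.45 -62.17   0.  ] -22.84
tub large_round ['top0', 'scene0'] [598.59 -62.74   0.  ] -20.98
tub oblong ['top0'] [ 6.3575e+02 -2.8033e+02 -2.2000e-01] -22.46
tub oblong ['scene0'] [ 6.304e+02 -2.893e+02 -1.200e-01] -20.78
tub oblong ['top0', 'scene0'] [ 6.3452e+02 -2.8215e+02 -2.6000e-01] -20.13
shaker [[488.29338961 242.50229139  85.        ]] jar [[ 508.09254994 -378.77104289  100.        ]]
```

View overlays.

View pics/ovTL.png

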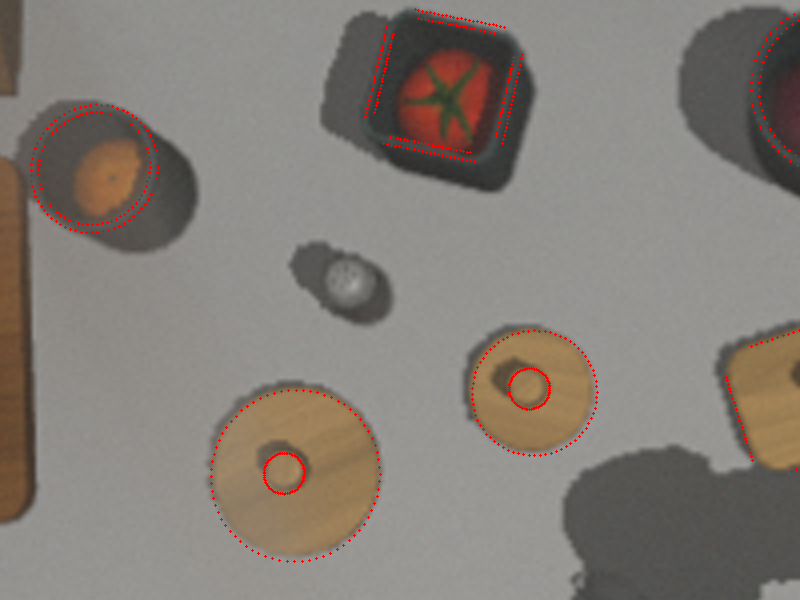

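View pics/ovTR.png

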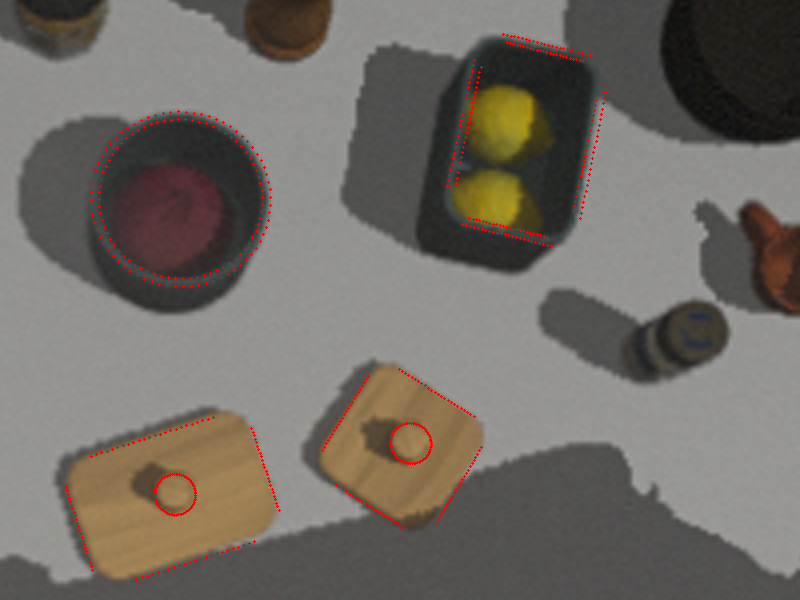

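The overlay confirms the lids to within a few mm. The wooden small lid is at crop (533,392), and the green and pink ones are elsewhere. The tub rims need a closer look with the wrist camera. I'll go over the square lid now.

>>> {"api": "carry_out", "payload": {
  "moves": [
    [1,[0.5,1,0],0],
    [1,[0.5,1,0],0],
    [1,[0.5,1,0],0],
    [1,[0.5,1,0],0],
    [1,[0.5,1,0],0],
    [1,[0.5,1,0],0],
    [1,[0.5,1,0],0]
  ]
}}

```text
clock: 0.68
ee_pos: [343.8, -392.8, 195.8]
eef_rot: [-3.086, -0.586, 0.001]
contact_force: [0.5, 0.4, -0.1]
finger_gap: 0.998
gripper_force: 0.0
```

>>> {"api": "carry_out", "payload": {
  "moves": [
    [1,[0.5,1,0],0],
    [1,[0.5,1,0],0],
    [1,[0.5,1,0],0],
    [1,[0.5,1,0],0],
    [1,[0.5,1,0],0],
    [1,[0.5,0.9,0],0],
    [1,[0,0,0],0],
    [1,[0,0,0],0]
  ]
}}

```text
clock: 1.35
ee_pos: [434.3, -215.4, 195.8]
eef_rot: [-3.084, -0.595, 0.0]
contact_force: [-0.5, -0.7, -0.4]
finger_gap: 0.998
gripper_force: 0.0
```

Run:
```python
from h import *
d=grab('wrist','w1'); print(cv2.Rodrigues(np.array(d['rvec'],float))[0].T@-np.array(d['tvec'],float).reshape(3),d['intrinsics'])
s=bot.state();print(s['clock'],s['ee_pos'],s['eef_rot'],s['joint_pos'])
```

```text
[ 495.71262128 -189.52776242  374.12640267] [[335.40346838   0.         273.88010836]
 [  0.         335.40346838 210.8060151 ]
 [  0.           0.           1.        ]]
1.4 [ 433.33974242 -217.33615322  195.83665094] [-3.08575932e+00 -5.89144804e-01  1.49088966e-03] [ 0.47847078  0.36270925 -0.0808263   1.88506642  0.03726952  0.89608078
 -0.81391936]
```

View pics/w1.png

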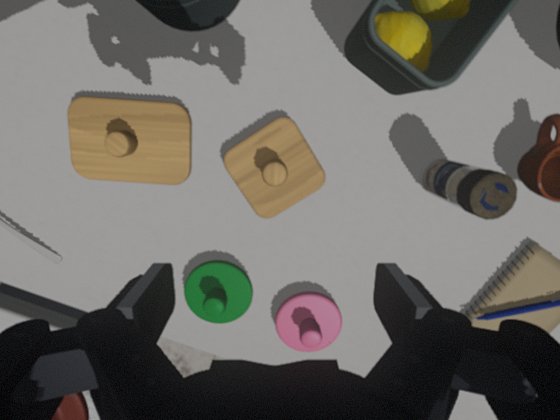

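The wrist view shows the wooden square lid at (274,168) with its knob at (275,173), and the oblong lid at (130,141) with its knob at (121,143). The green and pink discs are at (218,291) and (308,321). I'll fit the two lids in this image.

```bash
cat >> h.py <<'E'
import pickle
def refit(k,n,f,r=14):
    F=pickle.load(open('F.pkl','rb'));q,c=fit(k,n,F[(k,n)],[f],{f:grads(f)},r=r);F[(k,n)]=q;pickle.dump(F,open('F.pkl','wb'));print(k,n,q.round(2),round(c,1));return q
def knob(f,uv,z=49): print('knob',w(f,uv,z).round(1))
E
python3 - <<'E'
from h import *
refit('lid','square','w1');refit('lid','oblong','w1')
knob('w1',[(275,173),(121,143)])
im=cv2.imread('pics/w1.png');F=pickle.load(open('F.pkl','rb'))
im=cv2.resize(im[80:230,50:350],None,fx=2.6,fy=2.6)
for n in('square','oblong'):
    for O in outs('lid',n,F[('lid',n)]):
        for a in px('w1',O): cv2.circle(im,tuple(int(t) for t in (a-[50,80]+.5)*2.6),1,(0,0,255),-1)
cv2.imwrite('pics/w1o.png',im)
E
```

```text
lid square [ 446.5  -209.8    -0.62] -18.4
lid oblong [416.96 -58.57  -1.26] -19.5
knob [[ 447.8 -209.6   49. ]
 [ 419.9  -61.9   49. ]]
```

View pics/w1o.png

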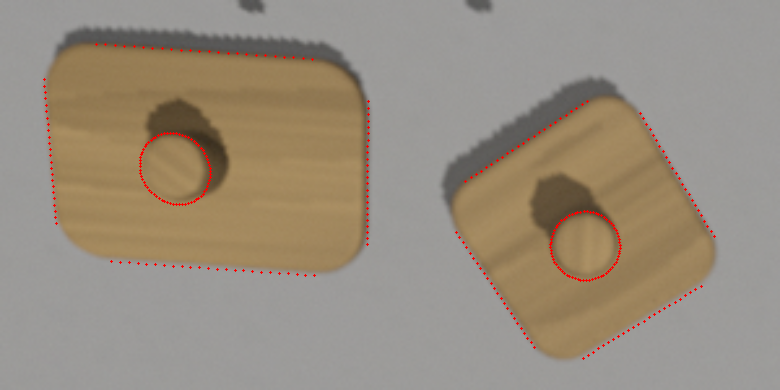

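>>> {"api": "carry_out", "payload": {
  "moves": [
    [1,[0.47,0.25,-1],0],
    [1,[0,0,-1],0],
    [1,[0,0,-1],0],
    [1,[0,0,-1],0],
    [1,[0,0,-1],0],
    [1,[0,0,-0.7],0],
    [1,[0,0,0],0],
    [0,[0,0,0],0]
  ]
}}

```text
clock: 2.07
ee_pos: [446.3, -211.4, 24.4]
eef_rot: [-3.086, -0.583, 0.004]
contact_force: [0.2, 0.2, -0.3]
finger_gap: 0.891
gripper_force: 0.0
```

>>> {"api": "carry_out", "payload": {
  "moves": [
    [0,[0,0,0],0],
    [0,[0,0,0],0],
    [0,[0,0,0],0],
    [0,[0,0,0],0],
    [0,[0,0,0],0],
    [0,[0,0,0],0]
  ]
}}

```text
clock: 2.57
ee_pos: [447.9, -210.2, 25.6]
eef_rot: [3.086, 0.587, 0.001]
contact_force: [-0.4, -0.1, 0.1]
finger_gap: 0.004
gripper_force: 0.0
```

Run:
```python
from h import *
grab('wrist','w2'); grab('scene','s2')
a=cv2.imread('pics/w2.png');b=cv2.imread('pics/s2.png')
p=px('s2',[447.5,-210,30])[0].astype(int);print(p)
x,y=max(p[0]-60,0),max(p[1]-45,0)
b=cv2.resize(b[y:y+90,x:x+120],(400,300)); a=cv2.resize(a,(400,300));cv2.imwrite('pics/c2.png',np.hstack([a,b]))
s=bot.state();print(s['ee_pos'],s['finger_gap'],s['gripper_force'],s['contact_force'],s['wrist_torque'])
```

```text
[334 166]
[ 447.79111535 -210.0808858    25.33163689] -0.006157573229614311 0.0 [ 0.20519004 -0.1496904  -0.51394427] [ 0.01598925  0.04101453 -0.05149082]
```

View pics/c2.png

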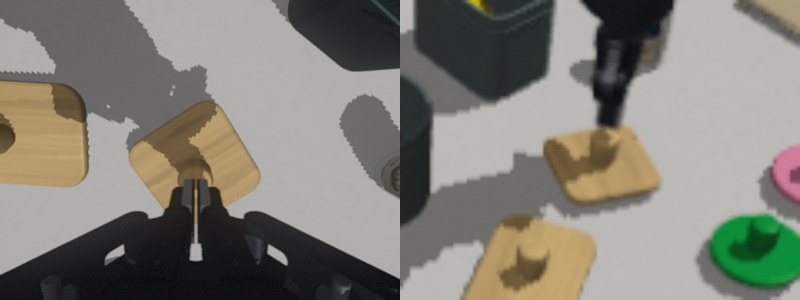

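The fingers have closed at crop (197,180), just short of the knob at (195,165). I'll compare projections with the calibration.

Run:
```python
from h import *
for f,k in(('w2',1),('s2',1)):
    print(f,'tcp',px(f,[447.8,-210.1,25.3]).round(),'TCP at 49',px(f,[447.8,-210.1,49]).round(),'knobtop',px(f,[[447,-210,49],[447,-210,19]]).round())
G=grads('w2');
q,c=fit('lid','square',(447,-210,-.62),['w2'],{'w2':G},r=30);print(q,c)
a=cv2.imread('pics/w2.png');b=cv2.imread('pics/s2.png')
a=cv2.resize(a[110:310,180:380],(600,600),interpolation=cv2.INTER_CUBIC)
cv2.imwrite('pics/c3.png',a)
```

```text
w2 tcp [[276. 240.]] TCP at 49 [[276. 257.]] knobtop [[275. 258.]
 [275. 237.]]
s2 tcp [[334. 167.]] TCP at 49 [[335. 161.]] knobtop [[335. 161.]
 [334. 169.]]
[ 447.69874271 -208.38553348   -0.62417231] -17.058979034423828
```

View pics/c3.png

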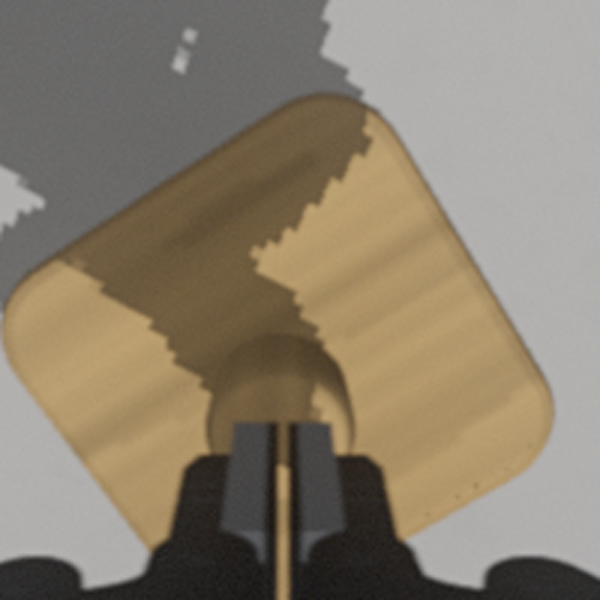

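Run:
```python
from h import *
R=cv2.Rodrigues(bot.state()['eef_rot'])[0];x=R[:,0];y=R[:,1];print(x.round(2),y.round(2))
for z in range(25,90,8):
    c=np.array([447.8,-210.1,z]);print(z,px('w2',[c+11*x,c+11*x+10*y,c-11*x]).round(0).tolist(),px('s2',[c]).round(1).tolist())
b=cv2.imread('pics/s2.png');cv2.imwrite('pics/c4.png',cv2.resize(b[126:186,295:375],(800,600),interpolation=cv2.INTER_CUBIC))
```

```text
[0.93 0.37 0.  ] [ 0.37 -0.93  0.  ]
25 [[276.0, 221.0], [294.0, 221.0], [276.0, 258.0]] [[333.9, 167.5]]
33 [[276.0, 226.0], [295.0, 226.0], [276.0, 264.0]] [[334.2, 165.4]]
41 [[276.0, 231.0], [296.0, 231.0], [276.0, 270.0]] [[334.6, 163.4]]
49 [[276.0, 236.0], [297.0, 236.0], [276.0, 277.0]] [[334.9, 161.3]]
57 [[276.0, 242.0], [298.0, 242.0], [276.0, 284.0]] [[335.2, 159.2]]
65 [[277.0, 248.0], [299.0, 248.0], [276.0, 293.0]] [[335.5, 157.0]]
73 [[277.0, 255.0], [300.0, 255.0], [277.0, 302.0]] [[335.8, 154.9]]
81 [[277.0, 263.0], [302.0, 263.0], [277.0, 312.0]] [[336.2, 152.7]]
89 [[277.0, 272.0], [304.0, 272.0], [277.0, 323.0]] [[336.5, 150.5]]
```

View pics/c4.png

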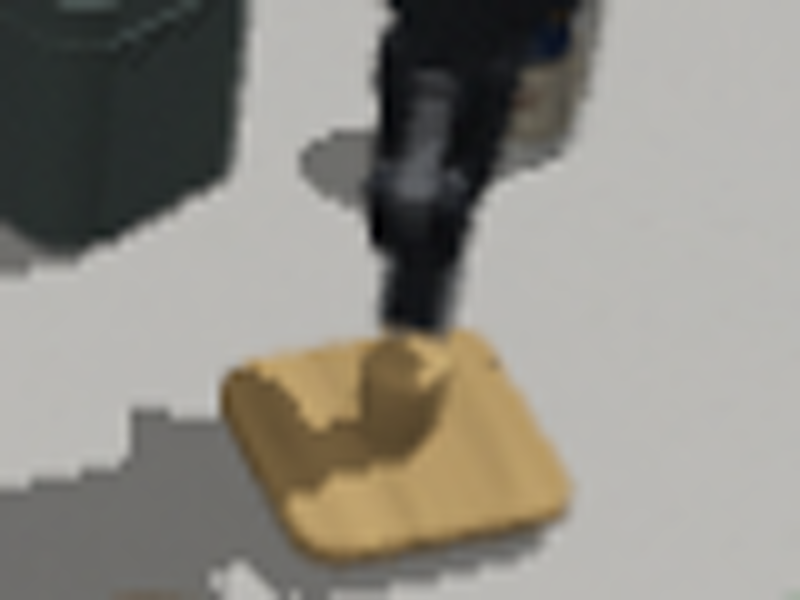

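Both cameras put the shut fingertips at z ≈ 62 (scene row 159, wrist row 251), so they are about 37 mm higher than the reported TCP. The lid hasn't moved. I'll open the fingers and go about 36 mm lower.

>>> {"api": "carry_out", "payload": {
  "moves": [
    [1,[0,0,0],0],
    [1,[0,0,0],0],
    [1,[0,0,0],0],
    [1,[0,0,0],0],
    [1,[0,0,0],0],
    [1,[0,0,0],0],
    [1,[0,0,-0.6],0],
    [1,[0,0,-0.6],0]
  ]
}}

```text
clock: 3.33
ee_pos: [448.9, -210.6, -10.4]
eef_rot: [3.085, 0.586, 0.005]
contact_force: [-0.2, -1.0, 0.4]
finger_gap: 0.996
gripper_force: 0.0
```

>>> {"api": "carry_out", "payload": {
  "moves": [
    [1,[0,0,0],0],
    [0,[0,0,0],0],
    [0,[0,0,0],0],
    [0,[0,0,0],0],
    [0,[0,0,0],0],
    [0,[0,0,0],0],
    [0,[0,0,0],0]
  ]
}}

```text
clock: 3.92
ee_pos: [448.2, -210.4, -9.9]
eef_rot: [3.085, 0.587, 0.002]
contact_force: [-1.2, 0.6, 5.3]
finger_gap: 0.283
gripper_force: 58.6
```

Run:
```python
from h import *
grab('wrist','w3'); a=cv2.imread('pics/w3.png')
cv2.imwrite('pics/c5.png',cv2.resize(a[110:310,160:400],(720,600),interpolation=cv2.INTER_CUBIC))
s=bot.state();print(s['ee_pos'],s['finger_gap'],s['gripper_force'],s['contact_force'],s['wrist_torque'])
```

```text
[ 448.25775456 -210.41049262   -9.95636898] 0.28038844810459235 58.61709773540497 [-0.45400928 -0.11074388  6.23090488] [0.07651849 0.10020841 0.03933318]
```

View pics/c5.png

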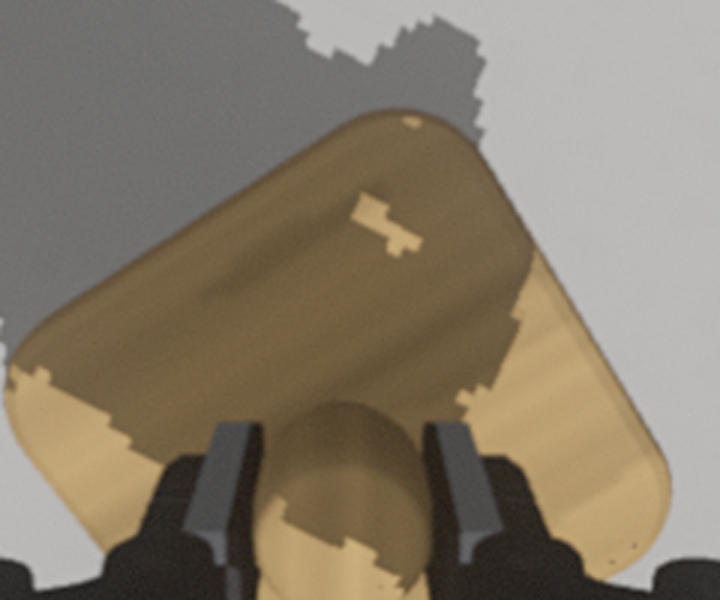

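The knob is gripped (gap 0.28, 58.6 N) and the fingers sit on both sides of it. With the lid on the table at reported TCP z = -10, home is reported TCP z = 78. I'll lift it, then look at the large and square tubs on the way.

>>> {"api": "carry_out", "payload": {
  "moves": [
    [0,[0,0,0.5],0],
    [0,[0,0,1],0],
    [0,[0,0,1],0],
    [0,[0,0,1],0],
    [0,[0.7,0.8,0.6],0],
    [0,[0.7,0.8,0.6],0],
    [0,[0.7,0.8,0],0],
    [0,[0.7,0.8,0],0]
  ]
}}

```text
clock: 4.63
ee_pos: [533.1, -113.3, 131.8]
eef_rot: [3.085, 0.585, 0.005]
contact_force: [0.5, -0.3, -1.5]
finger_gap: 0.283
gripper_force: 59.0
```

Run:
```python
from h import *
s=bot.state();print(s['ee_pos'],s['finger_gap'],s['contact_force'])
grab('wrist','w4')
refit('tub','large_round','w4',20)
```

```text
[ 533.09857392 -113.27175781  131.76015511] 0.2827984092001032 [ 0.50027694 -0.27467506 -1.45886939]
tub large_round [596.2  -59.71   0.  ] -14.5
```

>>> {"api": "carry_out", "payload": {
  "moves": [
    [0,[0.1,0.9,0],0.35],
    [0,[0.1,0.9,0],0.35],
    [0,[0.1,0.9,0],0.35],
    [0,[0.1,0.9,0],0.35],
    [0,[0.1,0.9,0],0.35],
    [0,[0.1,0.9,0],0.35],
    [0,[0.1,0.9,0],0.35],
    [0,[0.1,0.9,0],0.35]
  ]
}}

```text
clock: 5.35
ee_pos: [555.0, 102.8, 129.8]
eef_rot: [-2.966, -1.034, 0.002]
contact_force: [0.1, 0.3, 0.3]
finger_gap: 0.291
gripper_force: 59.0
```

>>> {"api": "carry_out", "payload": {
  "moves": [
    [0,[0.1,0.9,0],0.35],
    [0,[0.1,0.4,0],0.35],
    [0,[0,0,0],0],
    [0,[0,0,0],0],
    [0,[0,0,0],0]
  ]
}}

```text
clock: 5.77
ee_pos: [561.6, 137.8, 129.7]
eef_rot: [2.928, 1.134, -0.003]
contact_force: [-0.3, -0.4, -1.7]
finger_gap: 0.277
gripper_force: 59.1
```

Run:
```python
from h import *
s=bot.state();print(s['ee_pos'],s['eef_rot'],s['finger_gap'],s['contact_force'])
grab('wrist','w5');q=refit('tub','square','w5',25)
F=pickle.load(open('F.pkl','rb'))
def ov(f,k,n,sz=1):
    im=cv2.imread(f'pics/{f}.png')
    for O in outs(k,n,F[(k,n)]):
        for a in px(f,O): cv2.circle(im,tuple(int(t) for t in a+.5),0,(0,0,255),-1)
    return cv2.resize(im,(400,300) if sz==1 else (800,600))
a=ov('w4','tub','large_round');b=ov('w5','tub','square',1)
cv2.imwrite('pics/c6.png',np.hstack([a,b]))
```

```text
[561.5501869  137.7955847  129.71682702] [ 2.92773061  1.1336625  -0.00294277] 0.27744938221395987 [-0.32410976 -0.4052903  -1.73604184]
tub square [ 6.0162e+02  1.8829e+02 -2.7000e-01] -18.4
```

View pics/c6.png

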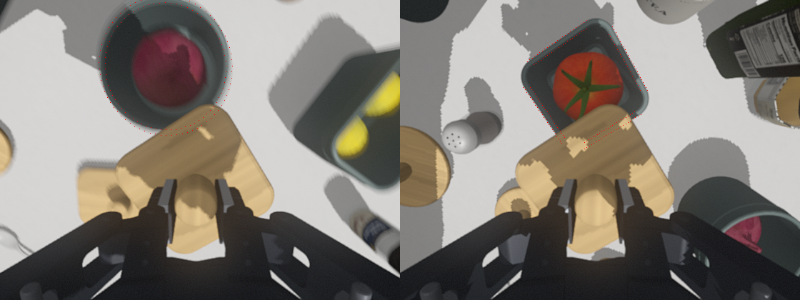

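Square lid in hand, tub rim fit sits on the rim (right half, centre (585,82)). I'll check the lid's pose in the hand by fitting it at its carried height.

```bash
cat >> h.py <<'E'
def inhand(f,n,p0,base,r=10):
    from scipy.optimize import differential_evolution as de
    G=grads(f)
    def cost(p):
        O=outs('lid',n,p,base)[0];q=px(f,O).astype(np.float32)
        q=q[q[:,1]<265]   # above the gripper in the picture
        return -cv2.remap(G,q[:,:1],q[:,1:],1).mean()
    yr=(0,.001) if D[n][0]=='r' else (p0[2]-.15,p0[2]+.15)
    R=de(cost,[(p0[0]-r,p0[0]+r),(p0[1]-r,p0[1]+r),yr],seed=1,maxiter=80,tol=1e-6);print('inhand',n,R.x.round(3),R.fun)
    return R.x
E
python3 - <<'E'
from h import *
for b in(136,140,144): inhand('w5','square',(561.5,138,-.26),b)
E
```

```text
inhand square [ 5.60576e+02  1.39316e+02 -2.55000e-01] -14.236089706420898
inhand square [ 5.60453e+02  1.39676e+02 -2.52000e-01] -14.304607391357422
inhand square [ 5.60302e+02  1.39972e+02 -2.50000e-01] -14.1881103515625
```

>>> {"api": "carry_out", "payload": {
  "moves": [
    [0,[0.69,0.81,0],-0.16],
    [0,[0.69,0.81,0],0],
    [0,[0,0,-0.5],0],
    [0,[0,0,-0.5],0],
    [0,[0,0,-0.2],0],
    [0,[0,0,-0.1],0],
    [0,[0,0,-0.1],0],
    [0,[0,0,-0.1],0]
  ]
}}

```text
clock: 6.48
ee_pos: [603.7, 188.5, 85.7]
eef_rot: [2.938, 1.112, 0.002]
contact_force: [0.1, -0.2, -1.2]
finger_gap: 0.282
gripper_force: 58.9
```

>>> {"api": "carry_out", "payload": {
  "moves": [
    [0,[0,0,-0.07],0],
    [0,[0,0,-0.07],0],
    [0,[0,0,-0.05],0],
    [0,[0,0,0],0],
    [0,[0,0,0],0]
  ]
}}

```text
clock: 6.9
ee_pos: [603.1, 189.6, 79.5]
eef_rot: [-2.937, -1.115, -0.0]
contact_force: [-0.3, 0.3, -1.3]
finger_gap: 0.283
gripper_force: 58.9
```

>>> {"api": "carry_out", "payload": {
  "moves": [
    [0,[0,0,-0.05],0],
    [0,[0,0,-0.05],0],
    [0,[0,0,0],0],
    [0,[0,0,0],0]
  ]
}}

```text
clock: 7.23
ee_pos: [603.5, 189.7, 78.1]
eef_rot: [2.937, 1.115, 0.002]
contact_force: [-1.5, -1.2, 6.8]
finger_gap: 0.282
gripper_force: 59.9
```

Contact of 7 N at z = 78, as predicted for the plate on the rim. I'll release, back off and move to the small lid.

>>> {"api": "carry_out", "payload": {
  "moves": [
    [1,[0,0,0],0],
    [1,[0,0,0],0],
    [1,[0,0,0],0],
    [1,[0,0,0],0],
    [1,[0,0,0],0],
    [1,[0,0,0.5],0],
    [1,[0,0,1],0],
    [1,[0,0,1],0]
  ]
}}

```text
clock: 7.9
ee_pos: [602.0, 189.1, 150.8]
eef_rot: [-2.937, -1.115, 0.006]
contact_force: [1.3, 0.3, 0.4]
finger_gap: 1.0
gripper_force: 0.0
```

>>> {"api": "carry_out", "payload": {
  "moves": [
    [1,[-0.87,-0.24,0],0],
    [1,[-0.87,-0.24,0],0],
    [1,[0,0,0],0],
    [1,[0,0,0],0]
  ]
}}

```text
clock: 8.23
ee_pos: [549.6, 174.7, 151.6]
eef_rot: [2.937, 1.116, -0.001]
contact_force: [-0.0, 0.4, -0.2]
finger_gap: 0.998
gripper_force: 0.0
```

Run:
```python
from h import *
s=bot.state();print(s['clock'],s['ee_pos'],s['finger_gap'])
grab('wrist','w6');G={'w6':grads('w6')}
for b in(84,88,92):print(b,fit('lid','square',(601.5,188,-.27),['w6'],G,base=b))
a=cv2.imread('pics/w6.png');print(px('w6',[602,188,107]))
```

```text
8.2333 [549.62392523 174.72824663 151.58321934] 0.9983159421096361
84 (array([ 6.02746859e+02,  1.90866977e+02, -2.70028592e-01]), np.float64(-19.384498596191406))
88 (array([ 6.02815267e+02,  1.91814725e+02, -2.72404923e-01]), np.float64(-18.819293975830078))
92 (array([ 6.02840538e+02,  1.93023340e+02, -2.65863233e-01]), np.float64(-15.874004364013672))
[[314.12339844 148.00425257]]
```

>>> {"api": "carry_out", "payload": {
  "moves": [
    [1,[-0.87,-0.24,0],0],
    [1,[-0.87,-0.24,0],0],
    [1,[-0.87,-0.24,0],0],
    [1,[-0.87,-0.24,0],0],
    [1,[-0.87,-0.24,0],0],
    [1,[0,0,0],0],
    [1,[0,0,0],0],
    [1,[0,0,0],0]
  ]
}}

```text
clock: 8.95
ee_pos: [422.5, 139.8, 151.7]
eef_rot: [-2.937, -1.115, -0.004]
contact_force: [-0.2, -0.6, -0.1]
finger_gap: 0.999
gripper_force: 0.0
```

Run:
```python
from h import *
s=bot.state();print(s['clock'],s['ee_pos'],s['eef_rot'],s['joint_pos'])
grab('wrist','w7');G={'w7':grads('w7')}
print(fit('lid','small_round',(421,140,0),['w7'],G))
def kn(p): pass
a=cv2.imread('pics/w7.png');p=px('w7',[421,140,19])[0];print(p)
h=cv2.cvtColor(a,cv2.COLOR_BGR2HSV);m=cv2.inRange(h,(8,70,40),(28,255,255));n,l,st,c=cv2.connectedComponentsWithStats(m)
for i in range(1,n):
    if st[i,4]>1500: print(st[i],c[i].round(1),w('w7',c[i],19).round(1))
```

```text
8.95 [422.47761502 139.82574066 151.73942579] [-2.93701119 -1.11450438 -0.00443526] [-0.23137731  0.3678191  -0.18426315  2.04440274  0.0982782   0.73463185
 -1.32184589]
(array([4.17399144e+02, 1.40511938e+02, 6.74560192e-05]), np.float64(-18.4108943939209))
[274.26244847 192.67564889]
[ 357    0  106   41 2604] [402.2  15.3] [[605.7 160.6  19. ]]
[   45    60   124   126 12089] [106.3 122.2] [[369.2 296.7  19. ]]
[ 230  152   84   83 5509] [271.3 192.9] [[418.9 142.   19. ]]
[ 345  266   48   81 1733] [366.5 311.9] [[389.5 -17.8  19. ]]
```

The square lid fits at rim height. The small lid is at about (418,141). I'll grasp it.

>>> {"api": "carry_out", "payload": {
  "moves": [
    [1,[-0.1,0.05,-1],0],
    [1,[0,0,-1],0],
    [1,[0,0,-1],0],
    [1,[0,0,-1],0],
    [1,[0,0,-1],0],
    [1,[0,0,-0.32],0],
    [1,[0,0,0],0],
    [0,[0,0,0],0]
  ]
}}

```text
clock: 9.67
ee_pos: [418.5, 141.1, -8.9]
eef_rot: [-2.937, -1.115, 0.0]
contact_force: [-0.7, -0.2, 0.7]
finger_gap: 0.882
gripper_force: 0.0
```

>>> {"api": "carry_out", "payload": {
  "moves": [
    [0,[0,0,0],0],
    [0,[0,0,0],0],
    [0,[0,0,0],0],
    [0,[0,0,0],0],
    [0,[0,0,0],0]
  ]
}}

```text
clock: 10.08
ee_pos: [418.3, 140.8, -7.1]
eef_rot: [2.937, 1.115, 0.004]
contact_force: [-0.7, 0.2, 6.1]
finger_gap: 0.283
gripper_force: 58.5
```

>>> {"api": "carry_out", "payload": {
  "moves": [
    [0,[0,0,0.5],0],
    [0,[0,0,1],0],
    [0,[0,0,1],0],
    [0,[0,0,1],0],
    [0,[0,0,1],0],
    [0,[0.4,0.95,0.2],0],
    [0,[0.4,0.95,0],0],
    [0,[0.4,0.95,0],0]
  ]
}}

```text
clock: 10.75
ee_pos: [454.4, 226.7, 134.6]
eef_rot: [2.938, 1.112, 0.005]
contact_force: [0.8, 0.1, -1.5]
finger_gap: 0.285
gripper_force: 59.0
```

>>> {"api": "carry_out", "payload": {
  "moves": [
    [0,[0.4,0.95,0],0],
    [0,[0.4,0.95,0],0],
    [0,[0.4,0.95,0],0],
    [0,[0.4,0.95,0],0],
    [0,[0.4,0.95,0],0],
    [0,[0,0,0],0],
    [0,[0,0,0],0],
    [0,[0,0,0],0]
  ]
}}

```text
clock: 11.42
ee_pos: [512.9, 367.2, 132.5]
eef_rot: [2.936, 1.114, -0.003]
contact_force: [-0.1, -1.0, -0.3]
finger_gap: 0.283
gripper_force: 59.0
```

Run:
```python
from h import *
s=bot.state();e=s['ee_pos'];print(s['clock'],e,s['finger_gap'],s['contact_force'])
grab('wrist','w8')
F=pickle.load(open('F.pkl','rb'));F[('tub','small_round')]=np.array([556,406,0]);pickle.dump(F,open('F.pkl','wb'))
q=refit('tub','small_round','w8',18)
h=inhand('w8','small_round',(e[0],e[1],0),140);inhand('w8','small_round',(e[0],e[1],0),137)
im=cv2.imread('pics/w8.png')
for O in outs('tub','small_round',q)+outs('lid','small_round',h,140)[:1]:
    for a in px('w8',O): cv2.circle(im,tuple(int(t) for t in a+.5),0,(0,0,255),-1)
cv2.imwrite('pics/c8.png',im)
```

```text
11.4167 [512.86549197 367.20107981 132.45242955] 0.28340076634682 [-0.11885233 -0.97874702 -0.25625161]
tub small_round [554.85 408.74   0.  ] -19.1
inhand small_round [5.11482e+02 3.68375e+02 1.00000e-03] -11.81716537475586
inhand small_round [5.11348e+02 3.68077e+02 1.00000e-03] -13.309341430664062
```

View pics/c8.png

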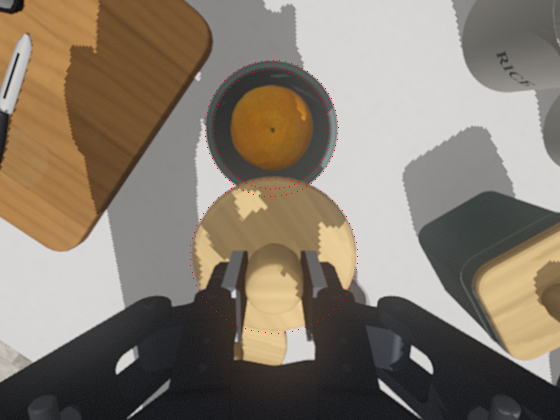

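>>> {"api": "carry_out", "payload": {
  "moves": [
    [0,[0.72,0.66,0],0],
    [0,[0.72,0.66,0],0],
    [0,[0,0,-0.5],0],
    [0,[0,0,-0.5],0],
    [0,[0,0,-0.2],0],
    [0,[0,0,-0.1],0],
    [0,[0,0,-0.1],0],
    [0,[0,0,-0.1],0]
  ]
}}

```text
clock: 12.13
ee_pos: [557.0, 407.9, 88.6]
eef_rot: [-2.937, -1.114, -0.002]
contact_force: [0.8, -0.0, -1.6]
finger_gap: 0.278
gripper_force: 58.9
```

>>> {"api": "carry_out", "payload": {
  "moves": [
    [0,[0,0,-0.07],0],
    [0,[0,0,-0.07],0],
    [0,[0,0,-0.06],0],
    [0,[0,0,-0.06],0],
    [0,[0,0,0],0],
    [0,[0,0,0],0]
  ]
}}

```text
clock: 12.63
ee_pos: [556.7, 408.3, 81.1]
eef_rot: [-2.937, -1.115, -0.001]
contact_force: [-1.4, -0.8, 6.2]
finger_gap: 0.279
gripper_force: 59.6
```

>>> {"api": "carry_out", "payload": {
  "moves": [
    [1,[0,0,0],0],
    [1,[0,0,0],0],
    [1,[0,0,0],0],
    [1,[0,0,0],0],
    [1,[0,0,0],0],
    [1,[0,0,0.5],0],
    [1,[0,0,1],0],
    [1,[0,0,0.8],0]
  ]
}}

```text
clock: 13.3
ee_pos: [556.4, 408.1, 149.4]
eef_rot: [2.937, 1.115, -0.002]
contact_force: [0.7, 1.0, 0.9]
finger_gap: 0.999
gripper_force: 0.0
```

>>> {"api": "carry_out", "payload": {
  "moves": [
    [1,[-0.89,-0.53,0],0],
    [1,[-0.89,-0.53,0],0],
    [1,[-0.89,-0.53,0],0],
    [1,[-0.89,-0.53,0],0],
    [1,[-0.89,-0.53,0],0],
    [1,[-0.89,-0.53,0],0],
    [1,[-0.89,-0.53,0],0]
  ]
}}

```text
clock: 13.88
ee_pos: [368.5, 296.2, 149.1]
eef_rot: [-2.937, -1.115, -0.001]
contact_force: [1.1, -0.0, 0.8]
finger_gap: 0.999
gripper_force: 0.0
```

>>> {"api": "carry_out", "payload": {
  "moves": [
    [1,[0,0,0],0],
    [1,[0,0,0],0]
  ]
}}

```text
clock: 14.05
ee_pos: [368.6, 296.3, 149.4]
eef_rot: [2.936, 1.116, 0.0]
contact_force: [0.4, 0.1, -0.1]
finger_gap: 0.994
gripper_force: 0.0
```

Run:
```python
from h import *
s=bot.state();print(s['clock'],s['ee_pos'])
grab('wrist','w9');G={'w9':grads('w9')}
print(fit('lid','large_round',(369,296,0),['w9'],G))
a=cv2.imread('pics/w9.png')
h=cv2.cvtColor(a,cv2.COLOR_BGR2HSV);m=cv2.inRange(h,(8,70,40),(28,255,255));n,l,st,c=cv2.connectedComponentsWithStats(m)
for i in range(1,n):
    if st[i,4]>1500: print(st[i],c[i].round(1),w('w9',c[i],19).round(1))
```

```text
14.05 [368.6135193  296.28707497 149.36903744]
(array([3.66465950e+02, 2.96344024e+02, 5.36195546e-04]), np.float64(-17.579330444335938))
[  11    0  141   78 6977] [81.6 29.4] [[364.6 510.9  19. ]]
[  216   133   117   115 10550] [273.7 189.8] [[368.9 298.8  19. ]]
```

>>> {"api": "carry_out", "payload": {
  "moves": [
    [1,[-0.04,0.02,-1],0],
    [1,[0,0,-1],0],
    [1,[0,0,-1],0],
    [1,[0,0,-1],0],
    [1,[0,0,-1],0],
    [1,[0,0,-0.25],0],
    [1,[0,0,0],0],
    [0,[0,0,0],0]
  ]
}}

```text
clock: 14.77
ee_pos: [369.6, 298.4, -8.3]
eef_rot: [-2.937, -1.114, -0.002]
contact_force: [0.2, 0.3, -0.8]
finger_gap: 0.884
gripper_force: 0.0
```

>>> {"api": "carry_out", "payload": {
  "moves": [
    [0,[0,0,0],0],
    [0,[0,0,0],0],
    [0,[0,0,0],0],
    [0,[0,0,0],0],
    [0,[0,0,0],0]
  ]
}}

```text
clock: 15.18
ee_pos: [369.2, 298.0, -7.1]
eef_rot: [-2.936, -1.114, -0.004]
contact_force: [-0.2, -0.0, 6.4]
finger_gap: 0.278
gripper_force: 58.5
```

>>> {"api": "carry_out", "payload": {
  "moves": [
    [0,[0,0,0.5],0],
    [0,[0,0,1],0],
    [0,[0,0,1],0],
    [0,[0,0,1],0],
    [0,[0,0,1],0],
    [0,[0.41,-0.97,0.2],0],
    [0,[0.41,-0.97,0],0],
    [0,[0.41,-0.97,0],0]
  ]
}}

```text
clock: 15.85
ee_pos: [405.9, 209.7, 133.9]
eef_rot: [-2.936, -1.118, -0.005]
contact_force: [0.1, 0.2, -1.1]
finger_gap: 0.287
gripper_force: 59.0
```

>>> {"api": "carry_out", "payload": {
  "moves": [
    [0,[0.41,-0.97,0],0],
    [0,[0.41,-0.97,0],0],
    [0,[0.41,-0.97,0],0],
    [0,[0.41,-0.97,0],0],
    [0,[0.41,-0.97,0],0],
    [0,[0.41,-0.97,0],0],
    [0,[0.41,-0.97,0],0],
    [0,[0.41,-0.97,0],0]
  ]
}}

```text
clock: 16.52
ee_pos: [503.8, -24.2, 132.8]
eef_rot: [2.937, 1.115, 0.0]
contact_force: [-0.3, 0.9, -1.7]
finger_gap: 0.28
gripper_force: 59.0
```

>>> {"api": "carry_out", "payload": {
  "moves": [
    [0,[0.41,-0.97,0],0],
    [0,[0.41,-0.97,0],0],
    [0,[0.41,-0.97,0],0],
    [0,[0,0,0],0],
    [0,[0,0,0],0],
    [0,[0,0,0],0]
  ]
}}

```text
clock: 17.02
ee_pos: [540.0, -109.3, 132.4]
eef_rot: [-2.936, -1.115, 0.001]
contact_force: [0.4, 1.7, -0.8]
finger_gap: 0.28
gripper_force: 59.1
```

Run:
```python
from h import *
s=bot.state();e=s['ee_pos'];print(s['clock'],e,s['finger_gap'],s['contact_force'])
grab('wrist','wa')
F=pickle.load(open('F.pkl','rb'));F[('tub','large_round')]=np.array([597.,-61,0]);pickle.dump(F,open('F.pkl','wb'))
q=refit('tub','large_round','wa',15)
for b in(137,140):inhand('wa','large_round',(e[0],e[1],0),b)
print(px('wa',outline('r',112,112,597,-61,0,98)).min(0),px('wa',outline('r',112,112,597,-61,0,98)).max(0))
```

```text
17.0167 [ 540.01073901 -109.27713598  132.44056489] 0.2795983879529335 [ 0.40655872  1.66136615 -0.81414673]
tub large_round [595.15 -60.57   0.  ] -17.6
inhand large_round [ 536.285 -110.35     0.   ] -12.563671112060547
inhand large_round [ 535.992 -110.02     0.   ] -11.318968772888184
[187.02396469   1.7882427 ] [371.84098259 195.08122057]
```

>>> {"api": "carry_out", "payload": {
  "moves": [
    [0,[0.97,0.82,0],0],
    [0,[0.97,0.82,0],0],
    [0,[0,0,-0.5],0],
    [0,[0,0,-0.5],0],
    [0,[0,0,-0.2],0],
    [0,[0,0,-0.1],0],
    [0,[0,0,-0.1],0],
    [0,[0,0,-0.1],0]
  ]
}}

```text
clock: 17.73
ee_pos: [599.1, -60.7, 88.0]
eef_rot: [2.937, 1.115, 0.002]
contact_force: [-0.1, -0.0, -1.4]
finger_gap: 0.284
gripper_force: 59.1
```

>>> {"api": "carry_out", "payload": {
  "moves": [
    [0,[0,0,-0.07],0],
    [0,[0,0,-0.07],0],
    [0,[0,0,-0.06],0],
    [0,[0,0,-0.06],0],
    [0,[0,0,0],0],
    [0,[0,0,0],0]
  ]
}}

```text
clock: 18.23
ee_pos: [599.1, -60.9, 80.9]
eef_rot: [2.937, 1.114, 0.001]
contact_force: [-1.9, -0.3, 5.8]
finger_gap: 0.28
gripper_force: 59.8
```

>>> {"api": "carry_out", "payload": {
  "moves": [
    [1,[0,0,0],0],
    [1,[0,0,0],0],
    [1,[0,0,0],0],
    [1,[0,0,0],0],
    [1,[0,0,0],0],
    [1,[0,0,0.5],0],
    [1,[0,0,1],0],
    [1,[0,0,0.8],0]
  ]
}}

```text
clock: 18.9
ee_pos: [598.6, -60.6, 149.3]
eef_rot: [-2.936, -1.115, 0.001]
contact_force: [1.0, -0.0, 1.5]
finger_gap: 0.999
gripper_force: 0.0
```

>>> {"api": "carry_out", "payload": {
  "moves": [
    [1,[-1,0,0],0],
    [1,[-1,0,0],0],
    [1,[-1,0,0],0],
    [1,[-1,0,0],0],
    [1,[-1,0,0],0],
    [1,[-1,0,0],0],
    [1,[0,0,0],0],
    [1,[0,0,0],0]
  ]
}}

```text
clock: 19.57
ee_pos: [417.6, -60.9, 148.9]
eef_rot: [2.937, 1.114, -0.001]
contact_force: [1.1, 0.7, -0.5]
finger_gap: 0.998
gripper_force: 0.0
```

Run:
```python
from h import *
s=bot.state();print(s['clock'],s['ee_pos'],s['joint_pos'])
grab('wrist','wb');G={'wb':grads('wb')}
print(fit('lid','oblong',(419,-59.5,-1.26),['wb'],G))
a=cv2.imread('pics/wb.png')
h=cv2.cvtColor(a,cv2.COLOR_BGR2HSV);m=cv2.inRange(h,(8,70,30),(28,255,255));n,l,st,c=cv2.connectedComponentsWithStats(m)
for i in range(1,n):
    if st[i,4]>1500: print(st[i],c[i].round(1),w('wb',c[i],19).round(1))
```

```text
19.5667 [417.63542056 -60.87478293 148.93894678] [ 0.23931786  0.34259225 -0.19314039  2.10093469  0.09995656  0.70666845
 -0.86461211]
(array([417.81564303, -56.66507261,  -1.26233668]), np.float64(-17.54256820678711))
[  381     0   179   103 15010] [468.5  43.8] [[622.  -97.9  19. ]]
[  200   125   146   121 11624] [271.3 185.4] [[419.6 -53.8  19. ]]
```

>>> {"api": "carry_out", "payload": {
  "moves": [
    [1,[0.02,0.12,-1],0],
    [1,[0,0,-1],0],
    [1,[0,0,-1],0],
    [1,[0,0,-1],0],
    [1,[0,0,-1],0],
    [1,[0,0,-0.23],0],
    [1,[0,0,0],0],
    [0,[0,0,0],0]
  ]
}}

```text
clock: 20.28
ee_pos: [420.8, -57.0, -8.0]
eef_rot: [2.937, 1.115, 0.002]
contact_force: [0.6, -0.6, -0.0]
finger_gap: 0.879
gripper_force: 0.0
```

>>> {"api": "carry_out", "payload": {
  "moves": [
    [0,[0,0,0],0],
    [0,[0,0,0],0],
    [0,[0,0,0],0],
    [0,[0,0,0],0],
    [0,[0,0,0],0]
  ]
}}

```text
clock: 20.7
ee_pos: [420.3, -57.3, -6.9]
eef_rot: [2.936, 1.114, 0.003]
contact_force: [-0.7, 0.6, 8.4]
finger_gap: 0.281
gripper_force: 58.4
```

>>> {"api": "carry_out", "payload": {
  "moves": [
    [0,[0,0,0.5],0],
    [0,[0,0,1],0],
    [0,[0,0,1],0],
    [0,[0,0,1],0],
    [0,[0,0,1],0],
    [0,[0.53,-0.92,0.2],0],
    [0,[0.53,-0.92,0],0],
    [0,[0.53,-0.92,0],0]
  ]
}}

```text
clock: 21.37
ee_pos: [467.9, -140.8, 134.5]
eef_rot: [2.935, 1.116, 0.004]
contact_force: [0.2, -0.2, -1.2]
finger_gap: 0.278
gripper_force: 59.1
```

>>> {"api": "carry_out", "payload": {
  "moves": [
    [0,[0.53,-0.92,0],0],
    [0,[0.53,-0.92,0],0],
    [0,[0.53,-0.92,0],0],
    [0,[0.53,-0.92,0],0],
    [0,[0.53,-0.92,0],0],
    [0,[0.53,-0.92,0],0],
    [0,[0.53,-0.92,0],0]
  ]
}}

```text
clock: 21.95
ee_pos: [578.2, -334.3, 132.7]
eef_rot: [-2.936, -1.114, 0.001]
contact_force: [0.2, -0.8, -1.0]
finger_gap: 0.282
gripper_force: 59.1
```

>>> {"api": "carry_out", "payload": {
  "moves": [
    [0,[0,0,0],0],
    [0,[0,0,0],0],
    [0,[0,0,0],0]
  ]
}}

```text
clock: 22.2
ee_pos: [577.7, -332.0, 132.3]
eef_rot: [-2.935, -1.114, 0.001]
contact_force: [-0.3, 0.5, -1.9]
finger_gap: 0.282
gripper_force: 59.3
```

Run:
```python
from h import *
s=bot.state();e=s['ee_pos'];print(s['clock'],e,s['eef_rot'],s['finger_gap'],s['contact_force'])
grab('wrist','wc')
F=pickle.load(open('F.pkl','rb'));F[('tub','oblong')]=np.array([634.,-284,-.2]);pickle.dump(F,open('F.pkl','wb'))
q=refit('tub','oblong','wc',20)
for b in(137,140):h=inhand('wc','oblong',(e[0],e[1],-1.26),b)
im=cv2.imread('pics/wc.png')
for O in outs('tub','oblong',q)+outs('lid','oblong',h,140)[:1]:
    for a in px('wc',O): cv2.circle(im,tuple(int(t) for t in a+.5),0,(0,0,255),-1)
cv2.imwrite('pics/cc.png',im)
```

```text
22.2 [ 577.65784753 -331.97961715  132.27139468] [-2.93475558e+00 -1.11446578e+00  1.21452354e-03] 0.2815583843602521 [-0.26806999  0.46695637 -1.90946403]
tub oblong [ 6.3175e+02 -2.7805e+02 -2.3000e-01] -17.4
inhand oblong [ 575.983 -331.827   -1.26 ] -14.213876724243164
inhand oblong [ 576.589 -332.447   -1.263] -14.181941986083984
```

View pics/cc.png

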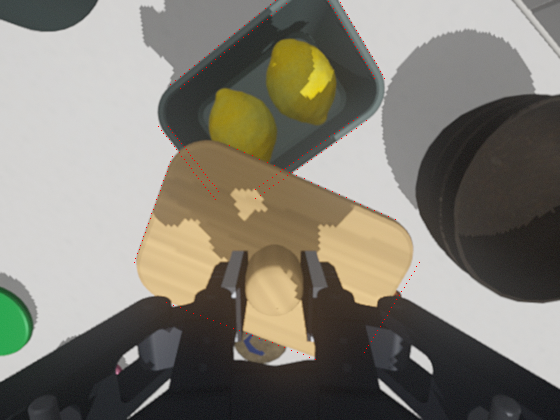

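Rim outline sits on the oblong tub ((270,95), yaw -0.23) and the lid is in hand at (275,225). I'll turn it by about 59° and centre it over the tub.

>>> {"api": "carry_out", "payload": {
  "moves": [
    [0,[0.18,0.18,0],0.98],
    [0,[0.18,0.18,0],0.98],
    [0,[0.18,0.18,0],0.98],
    [0,[0.18,0.18,0],0.98],
    [0,[0.18,0.18,0],0.98],
    [0,[0.18,0.18,0],0.98],
    [0,[0.18,0.18,0],0.98],
    [0,[0.18,0.18,0],0.98]
  ]
}}

```text
clock: 22.92
ee_pos: [621.5, -287.8, 133.3]
eef_rot: [-2.239, -2.202, 0.0]
contact_force: [-0.7, 0.0, -1.9]
finger_gap: 0.279
gripper_force: 59.3
```

>>> {"api": "carry_out", "payload": {
  "moves": [
    [0,[0.18,0.18,0],0.98],
    [0,[0.18,0.18,0],0.98],
    [0,[0,0,0],0],
    [0,[0,0,0],0],
    [0,[0,0,0],0]
  ]
}}

```text
clock: 23.33
ee_pos: [631.8, -279.0, 133.0]
eef_rot: [-2.013, -2.411, 0.002]
contact_force: [0.6, -0.6, -1.3]
finger_gap: 0.279
gripper_force: 59.3
```

Run:
```python
from h import *
s=bot.state();e=s['ee_pos'];print(s['clock'],e,s['eef_rot'],s['finger_gap'],s['contact_force'])
r=np.array(s['eef_rot']);print('tool yaw deg',np.degrees(2*np.arctan(r[1]/r[0])))
grab('wrist','wd');grab('scene','sd')
for b in(137,140):h=inhand('wd','oblong',(e[0],e[1],-.235),b)
G={'sd':grads('sd')};print(fit('lid','oblong',(e[0],e[1],-.235),['sd'],G,base=139,r=8))
print(fit('tub','oblong',(632,-278,-.235),['sd'],G,r=8))
```

```text
23.3333 [ 631.81672133 -278.98503545  133.00104603] [-2.01323449e+00 -2.41138651e+00  1.61389813e-03] 0.2788578944537265 [ 0.59023844 -0.55569626 -1.33786287]
tool yaw deg 100.28388829470357
inhand oblong [ 6.30648e+02 -2.78651e+02 -2.33000e-01] -11.39452838897705
inhand oblong [ 6.31465e+02 -2.78565e+02 -2.33000e-01] -11.354049682617188
(array([ 6.29857538e+02, -2.81147606e+02, -1.77149221e-01]), np.float64(-27.730693817138672))
(array([ 6.35691669e+02, -2.73492897e+02,  1.64696773e-01]), np.float64(-20.59014320373535))
```

>>> {"api": "carry_out", "payload": {
  "moves": [
    [0,[0.02,0.02,0],0],
    [0,[0,0,-0.5],0],
    [0,[0,0,-0.5],0],
    [0,[0,0,-0.2],0],
    [0,[0,0,-0.1],0],
    [0,[0,0,-0.1],0],
    [0,[0,0,-0.1],0],
    [0,[0,0,0],0]
  ]
}}

```text
clock: 24.1
ee_pos: [633.1, -278.6, 87.8]
eef_rot: [2.012, 2.413, 0.0]
contact_force: [0.0, -0.5, -1.7]
finger_gap: 0.279
gripper_force: 59.3
```

>>> {"api": "carry_out", "payload": {
  "moves": [
    [0,[0,0,-0.07],0],
    [0,[0,0,-0.07],0],
    [0,[0,0,-0.06],0],
    [0,[0,0,-0.06],0],
    [0,[0,0,0],0],
    [0,[0,0,0],0]
  ]
}}

```text
clock: 24.6
ee_pos: [633.3, -278.6, 81.3]
eef_rot: [2.011, 2.412, -0.0]
contact_force: [-2.5, 0.3, 4.9]
finger_gap: 0.283
gripper_force: 59.9
```

Same contact height as the other three (81 mm). I'll release, retreat and check.

>>> {"api": "carry_out", "payload": {
  "moves": [
    [1,[0,0,0],0],
    [1,[0,0,0],0],
    [1,[0,0,0],0],
    [1,[0,0,0],0],
    [1,[0,0,0],0],
    [1,[0,0,0.5],0],
    [1,[0,0,1],0],
    [1,[0,0,1],0]
  ]
}}

```text
clock: 25.27
ee_pos: [632.0, -278.2, 154.1]
eef_rot: [-2.009, -2.411, 0.002]
contact_force: [1.1, 0.6, 1.1]
finger_gap: 1.001
gripper_force: 0.0
```

>>> {"api": "carry_out", "payload": {
  "moves": [
    [1,[-0.6,0,0.8],0],
    [1,[-0.9,0,0.5],0],
    [1,[-1,0,0],0],
    [1,[-1,0,0],0],
    [1,[-1,0,0],0],
    [1,[-1,0,0],0],
    [1,[0,0,0],0],
    [1,[0,0,0],0]
  ]
}}

```text
clock: 25.93
ee_pos: [466.6, -279.2, 194.3]
eef_rot: [2.014, 2.411, -0.002]
contact_force: [0.1, -0.1, 0.6]
finger_gap: 0.996
gripper_force: 0.0
```

Run:
```python
from h import *
s=bot.state();print(s['clock'],s['ee_pos'],s['contact_force'])
F=pickle.load(open('F.pkl','rb'))
grab('top','te');grab('scene','se')
for f in('te','se'):
    G={f:grads(f)}
    for n in D:
        q=F[('tub',n)];print(f,n,q.round(2),[(b,fit('lid',n,q,[f],G,base=b,r=10)[0].round(2).tolist()) for b in(88,)])
a=cv2.imread('pics/se.png');b=cv2.imread('pics/te.png')
cv2.imwrite('pics/fin.png',np.vstack([np.hstack([cv2.resize(a[200:350,90:240],(400,400))[:300],cv2.resize(a[130:280,140:290],(400,400))[:300]]),np.hstack([cv2.resize(a[80:192,220:370],(400,300)),cv2.resize(b[90:240,110:460],(400,300))])]))
```

```text
25.9333 [ 466.59609108 -279.21822499  194.31333366] [ 0.14874283 -0.14706792  0.58700075]
te large_round [595.15 -60.57   0.  ] [(88, [599.06, -63.13, 0.0])]
te small_round [554.85 408.74   0.  ] [(88, [559.48, 407.88, 0.0])]
te square [ 6.0162e+02  1.8829e+02 -2.7000e-01] [(88, [606.73, 188.59, -0.27])]
te oblong [ 6.3175e+02 -2.7805e+02 -2.3000e-01] [(88, [634.86, -279.55, -0.23])]
se large_round [595.15 -60.57   0.  ] [(88, [595.24, -61.48, 0.0])]
se small_round [554.85 408.74   0.  ] [(88, [555.02, 406.61, 0.0])]
se square [ 6.0162e+02  1.8829e+02 -2.7000e-01] [(88, [603.29, 188.64, -0.3])]
se oblong [ 6.3175e+02 -2.7805e+02 -2.3000e-01] [(88, [634.32, -282.41, -0.25])]
```

View pics/fin.png

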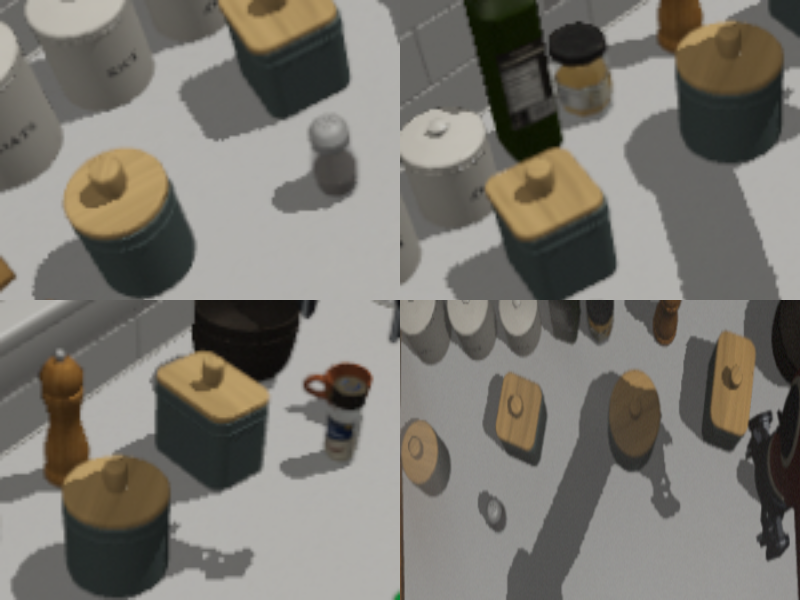

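The picture shows all four lids flat on their own tubs, with rims and plates flush: small round (115,190), square (545,190), large round (115,490) and oblong (210,385). The shaker and the spice jar are standing where they were. I'll hand the job in.

```bash
python3 -c "
from rig import bot
print(bot.finish_job())"
```

```text
the job is handed in; nothing more can be done
None
```

I set all four lids on their own tubs, and the last pictures show each one flat on its rim with the tubs, salt shaker and spice jar still standing in place; I handed the job in at about 26 s and got no verdict back.

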